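# Uncover the boiling jebena and hold it up off the hotplate

### The arm

A 7-joint arm with a two-finger parallel gripper is mounted at the origin on the work surface. World frame = base frame: x ahead of the robot, y to its left, z up, the work surface at z = 0. Lengths are in m, angles in rad, forces in N, time in s.
With the tool pointing down it reaches from about 0.425 to 0.875 m from the base axis. Payload 4.7 kg.
Tool frame: the origin (TCP) lies between the finger pads; the fingertips stand 14 mm ahead of it and the grasp point (between the pads) lies 5 mm behind it; z points along the fingers, y is the line along which they close (so a half turn about z gives the same grasp; the last joint's range is limited). The gripper opens to 87 mm and grips with 3 to 60 N. Pads are 19 mm wide; open, the fingers measure 117 mm over their backs; the gripper's body (75 mm by 190 mm) begins 51 mm behind the grasp point.
Start: joints at [1.25, 0.321, -0.07, 1.45, 0.023, 1.371, -0.057], TCP at [0.214, -0.614, 0.237] pointing down, gripper open.
Joint ranges: [-2.86, 2.86], [-0.3, 2.09], [-1.38, 1.24], [0.06, 2.45], [-1.56, 4.7], [0.09, 2.05], [-2.69, 2.69]. Speed limits (rad/s): [2.57, 2.57, 3.14, 3.14, 3.14, 3.14, 3.14].

### API

Orientations are given as a rotation vector (axis times angle).
In Python, from bench import ctrl gives the robot as it stands.
- The arm moves only by the tool step_arm, never from a script. Its argument "commands" is a list of rows, each an object with "travel": the shift along the tool's x, y, z in m, a list of three; "turn": the turn, a rotation vector about the tool's x, y, z in degrees, a list of three. A call has 1 to 5 rows; each row is the pose to reach, as a shift and turn from the pose commanded when the call began, along the tool's axes at that moment; what a row does not reach only later rows make up. A row lasts 1/10 s, in which the tool goes at most 50 mm and 8.59 degrees, less where a joint would pass 70% of its speed; a pose out of reach is approached as far as the arm can. A call with a gripper value outside its range is refused whole. "gripper" is the opening, from 0 (shut) to 1 (fully open), set as the call begins (left out, the last holds). The fingers move at their own pace and stop on an object; "force" is the grip in N (left out, the last holds). Time passes only in rows, so rows that repeat a pose let the fingers close. It gives the time, the measured TCP pose, the force, the opening and the grip force at its end, in the units of the state.
- ctrl.get_state(): the state, without advancing time (a new reading comes with each control period).
- ctrl.get_image(name): name is "scene" or "top" or "wrist"; returns the picture (420x560x3 uint8, red, green, blue); there is no depth.
- ctrl.camera_model(name): a dict with "fx", "fy", "cx", "cy" (pixels), "R" (3x3) and "t" (3): a world point X has camera coordinates R X + t; the wrist camera has in their place "T_tool_cam" (4x4, takes a point from camera to tool coordinates, whose origin is the TCP and whose axes are the flange's). Camera axes: x right, y down, z forward; pixel columns grow to the right and rows downward; lengths in m; the calibration is good to about 2 mm. The wrist camera is an equidistant fisheye: a pixel r from the principal point sees the ray r / f radians off the axis. A picture is of the moment at which its call begins: read the wrist's pose just before it. camera_model takes no time and is no camera call.
- ctrl.close_job(): hands the job in; it is judged then, once.
The state is a dict: "time": time; "joint_positions": joint angles; "qd": joint speeds; "joint_torque": joint torques, N m; "position": TCP position; "tool_rot": TCP orientation; "ft_force": force on the tool from outside, world axes, zero at the start; "torque": the same for the moment, N m; "grip_width": opening from 0.0 (shut) to 1.0 (fully open); "grip_force": force on a finger pad.
Only numpy, scipy, OpenCV 4.12 (cv2) and the standard library are available. Lean on these libraries where they do the work, as an engineer would, in place of code of your own. Each camera call takes 0.05 s, during which the arm holds its last target. There are 200 camera calls.

### The job

The coffee in the green jebena is about to boil over: take the loose lid off its mouth and stand it, knob up, in the middle of the blue saucer without dropping it. Then lift the open jebena straight up, about 8 cm clear of the hotplate, keeping it upright and without letting it fall, and finish while holding it there over the plate, level and still in the gripper. Do not disturb the roasting pan, canister, pestle and stirring rod.

Things in the scene. Friction and masses are not known exactly. Their poses are not given: they have to be found in the camera images.
- jebena: Green ceramic coffee pot with cream bands, 175 mm tall, 0.45 to 0.8 kg, loose, on the hotplate's disc. Origin: centre of its flat foot, z up. Belly 124 mm across at 50 mm height. On its -x side a 13 mm thick loop handle, from the neck (142 to 158 mm height) out to 78 mm from the axis and down to the belly at 70 mm; on +x the spout, to 100 mm from the axis and 140 mm height.
- jebena_neck (a point): Point on the jebena's axis in its neck, 146 mm above its foot; axes as the jebena's. The round neck is straight, 38 mm in diameter, from 123 to 165 mm height, then flares to 43 mm at the open mouth (175 mm). Its +y and -y sides are free, so it can be pinched along y from above.
- lid: Loose round lid on the jebena's mouth, 0.06 kg. Origin: centre of the underside of its plug, at the start 165 mm above the jebena's foot; z up to the knob. Cream plug 23 mm in diameter, 0 to 10 mm (hangs loosely in the mouth); cream disc 49 mm in diameter, 10 to 15 mm; cream round knob 17 to 18 mm in diameter, 15 to 41 mm.
- saucer: Blue ceramic saucer, 160 mm in diameter, 16 mm high, loose, standing on the ledge to the left or to the right of the hotplate. Origin: centre of its underside. The flat floor inside, 90 mm across, is 5 mm above the origin.
- saucer_in (a point): Centre of the saucer's flat inner floor, its z axis up.
- hotplate: Electric hotplate, fixed: steel body 230 x 230 mm, top of the body at 58 mm, black iron disc 155 mm in diameter whose top is 66 mm above the origin. Origin: centre of its underside on the ledge, z up; control knob on its -x face.
- canister: Closed aluminium canister, loose, 92 mm in diameter, 159 mm tall with its twist cap and vent, standing on the other side of the hotplate from the saucer. Origin: centre of its underside. Leave alone.
- pan: Black steel roasting pan, loose, 240 mm in diameter, 45 mm high, lying beyond the hotplate to the left; its round handle runs out along its own -x to 297 mm from the centre, up to 69 mm high. Origin: centre of its underside. Leave alone.
- pestle: Turned wooden pestle, loose, standing on its broad end, 190 mm tall, 54 mm in diameter at the foot, beyond the hotplate to the right. Origin: centre of its foot. Leave alone.
- rod: Flat stainless stirring rod, loose, lying on the ledge beyond the hotplate, about 260 mm long along its own x, 24 mm wide at its paddle (+x end), 5 mm thick. Origin: on its underside near the middle. Leave alone.

How it is judged:
By the outcome, as a careful person would: the job done as asked, in the order asked, and still so for the second after the job is handed in, while the arm keeps its last pose, push and grip.
It also fails if it takes over 64 s, if anything falls off the work surface, if the arm or the gripper's body presses on something with over 40 N, if the wrist force passes 120 N, or if a joint passes its speed limit or range.

## Working session

There is one attempt and no reset: what is moved stays moved. The work goes in short steps, Python scripts to look and compute and a tool call to move; the robot and the scene stay as the last step left them, time stands still between calls to the robot, and variables do not carry over. Pictures are saved under pics/ and viewed, at most 12 in all, crops included, and the job is handed in when it is done.

Besides the shell and the picture viewer there is one more tool, called as name(argument=value, ...), one argument or row to a line, values as JSON. step_arm: Moves the arm, as the interface text tells. Its arguments: {"type":"object","properties":{"commands":{"type":"array"},"gripper":{"type":"number"},"force":{"type":"number"}},"required":["commands"]}

```bash
mkdir -p pics
cat > h.py <<'E'
import numpy as np,cv2
from bench import ctrl
from scipy.spatial.transform import Rotation as Ro
def snap(n,f):
    im=ctrl.get_image(n); cv2.imwrite('pics/'+f,im[:,:,::-1]); return im
def ray(n,u,v):
    m=ctrl.camera_model(n); R=np.array(m['R']);t=np.array(m['t'])
    d=R.T@np.array([(u-m['cx'])/m['fx'],(v-m['cy'])/m['fy'],1]); return -R.T@t,d
def onz(n,u,v,z):
    c,d=ray(n,u,v); return c+d*(z-c[2])/d[2]
def proj(n,X):
    m=ctrl.camera_model(n); p=np.array(m['R'])@X+np.array(m['t']); return m['fx']*p[0]/p[2]+m['cx'],m['fy']*p[1]/p[2]+m['cy']
def st():
    s=ctrl.get_state(); print({k:np.round(s[k],4).tolist() for k in ('time','joint_positions','position','tool_rot','ft_force','grip_width','grip_force')}); return s
def rel(p,s=None):
    s=s or ctrl.get_state(); return Ro.from_rotvec(s['tool_rot']).inv().apply(np.array(p)-s['position'])
E
python3 - <<'E'
from h import *
s=st(); print(Ro.from_rotvec(s['tool_rot']).as_matrix().round(3))
snap('scene','s0.png');snap('top','t0.png')
for n in('scene','top'):
    m=ctrl.camera_model(n);print(n,m['fx'],ray(n,280,210))
print(ctrl.camera_model('wrist'))
E
```

```text
{'time': 0.0, 'joint_positions': [1.2501, 0.3218, -0.0701, 1.4517, 0.0226, 1.3708, -0.0569], 'position': [0.2134, -0.6134, 0.2355], 'tool_rot': [-3.0958, -0.5232, 0.0006], 'ft_force': [-0.9019, 0.0477, 0.3254], 'grip_width': 0.9976, 'grip_force': 0.0}
[[ 0.944  0.329 -0.001]
 [ 0.329 -0.944  0.002]
 [-0.    -0.002 -1.   ]]
scene 515.3415822154788 (array([1.00438102, 0.69837285, 0.90963638]), array([-0.38170961, -0.61168608, -0.69324646]))
top 386.6461653966707 (array([ 0.53075543, -0.00723811,  1.23522942]), array([ 0.08621847,  0.00584426, -0.99628841]))
{'fx': 325.19226210127806, 'fy': 325.19226210127806, 'cx': 272.3432555408727, 'cy': 208.50458684732024, 'T_tool_cam': array([[-5.22038817e-04, -9.67782645e-01, -2.51786577e-01,
         6.88543555e-02],
       [ 9.99999665e-01, -3.46325135e-04, -7.42180896e-04,
         3.94413499e-04],
       [ 6.31069770e-04, -2.51786880e-01,  9.67782501e-01,
        -1.48681230e-01],
       [ 0.00000000e+00,  0.00000000e+00,  0.00000000e+00,
         1.00000000e+00]])}
```

View pics/t0.png

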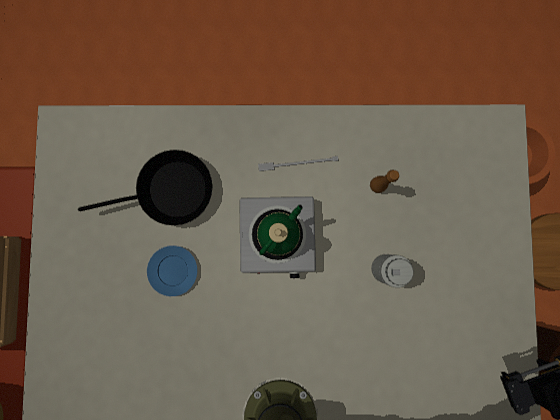

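View pics/s0.png

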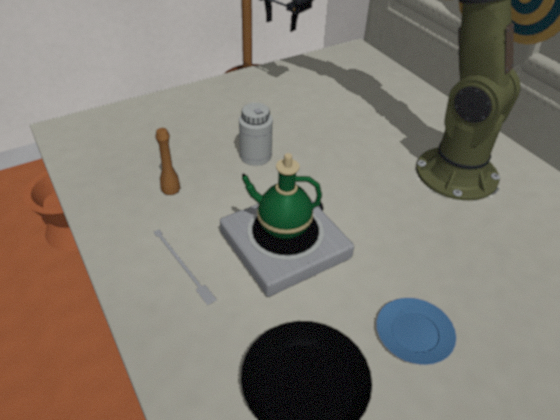

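The top view shows the jebena at about (278,233), with its spout to the upper right (298,209), the saucer at (174,271) and the canister at (397,271). The scene view shows the knob top at about (288,156).

Run:
```python
from h import *
t=cv2.imread('pics/t0.png');s=cv2.imread('pics/s0.png')
def blob(im,lo,hi,box):
    x0,y0,x1,y1=box;m=np.zeros(im.shape[:2],np.uint8)
    m[y0:y1,x0:x1]=cv2.inRange(cv2.cvtColor(im,cv2.COLOR_BGR2HSV),lo,hi)[y0:y1,x0:x1]
    c=max(cv2.findContours(m,0,1)[0],key=cv2.contourArea);return m,c
_,c=blob(t,(95,80,40),(125,255,255),(130,230,220,310));(u,v),r=cv2.minEnclosingCircle(c);print('saucer',u,v,r,onz('top',u,v,.014))
_,c=blob(s,(95,80,40),(125,255,255),(360,280,470,380));e=cv2.fitEllipse(c);print('saucer scene',e[0],onz('scene',*e[0],.014))
_,c=blob(t,(12,40,110),(35,200,255),(255,210,305,260));(u,v),r=cv2.minEnclosingCircle(c);print('lid',u,v,r)
A=onz('top',u,v,.066+.180);print('lid top',A)
_,c=blob(s,(12,40,110),(35,200,255),(270,140,305,185));b=cv2.boundingRect(c);print('lid scene box',b)
for z in(.206,.272,.246):print(z,proj('scene',np.array([A[0],A[1],z])))
# hotplate corners
for p in((240,198),(314,197),(323,272),(241,272)):print('hp',onz('top',*p,.058))
m,c=blob(t,(45,80,20),(85,255,255),(245,195,315,265));
print('handle/spout: tip',onz('top',299,208,.066+.138))
cv2.imwrite('pics/c.png',np.hstack([cv2.resize(t[185:285,230:330],(400,400),interpolation=2),cv2.resize(s[140:260,230:350],(400,400),interpolation=2)]))
```

```text
saucer 171.65492248535156 270.3450622558594 25.325838088989258 [0.44626096 0.3397108  0.014     ]
saucer scene (415.64581298828125, 330.7357482910156) [0.44723199 0.34398132 0.014     ]
lid 277.80950927734375 232.11904907226562 9.436761856079102
lid top [0.55960222 0.0041137  0.246     ]
lid scene box (276, 153, 24, 22)
0.206 (np.float64(285.9660018755413), np.float64(179.6279406683576))
0.272 (np.float64(287.23859809491324), np.float64(154.62578427522723))
0.246 (np.float64(286.7240424916763), np.float64(164.7350392527727))
hp [0.66950973 0.12233346 0.058     ]
hp [ 0.67263157 -0.10441754  0.058     ]
hp [ 0.44502532 -0.13017324  0.058     ]
hp [0.44465668 0.11727653 0.058     ]
handle/spout: tip [ 0.62539206 -0.05205236  0.204     ]
```

View pics/c.png

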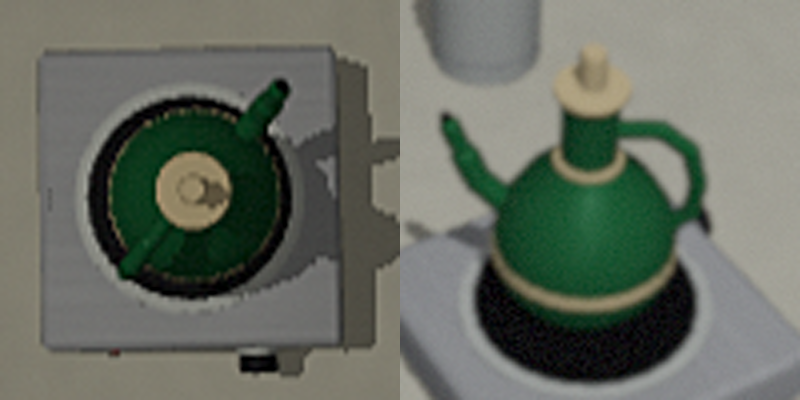

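The crops show the lid centred in the top view. The spout points to yaw of about -40° and the handle lies opposite it, so the free pinch axis is at yaw of about +50°. I'll now move over the pot.

step_arm(
  commands=[
    {"travel":[0.035,-0.031,-0.01],"turn":[0,0,-8]},
    {"travel":[0.07,-0.062,-0.02],"turn":[0,0,-16]},
    {"travel":[0.105,-0.093,-0.03],"turn":[0,0,-24]},
    {"travel":[0.14,-0.124,-0.04],"turn":[0,0,-32]},
    {"travel":[0.175,-0.155,-0.05],"turn":[0,0,-40]},
  ],
  gripper=1,
)

```text
time: 0.6
position: [0.3284, -0.4081, 0.2865]
tool_rot: [-2.727, -1.559, 0.001]
ft_force: [0.4, -0.9, 1.2]
grip_width: 1.0
grip_force: 0.0
```

```bash
cat >> h.py <<'E'
def to(p,yaw):
    s=st(); R=Ro.from_rotvec(s['tool_rot']); y=np.array([np.cos(np.radians(yaw)),np.sin(np.radians(yaw)),0]); z=np.array([0,0,-1.])
    T=Ro.from_matrix(np.c_[np.cross(y,z),y,z]); print('travel',rel(p,s).round(4),'turn',np.degrees((R.inv()*T).as_rotvec()).round(2))
E
python3 -c "
from h import *
to([.559,.004,.36],50)"
```

```text
{'time': 0.6, 'joint_positions': [1.1059, 0.0439, -0.2716, 1.6762, 0.0121, 1.4236, 0.3006], 'position': [0.3284, -0.4081, 0.2865], 'tool_rot': [-2.727, -1.5589, 0.0005], 'ft_force': [0.3609, -0.9162, 1.2293], 'grip_width': 1.0001, 'grip_force': 0.0}
travel [ 0.4721 -0.0104 -0.0735] turn [-3.000e-02 -2.000e-02 -8.049e+01]
```

step_arm(
  commands=[
    {"travel":[0.047,-0.001,-0.007],"turn":[0,0,-8]},
    {"travel":[0.094,-0.002,-0.014],"turn":[0,0,-16]},
    {"travel":[0.141,-0.003,-0.021],"turn":[0,0,-24]},
    {"travel":[0.188,-0.004,-0.028],"turn":[0,0,-32]},
    {"travel":[0.236,-0.005,-0.037],"turn":[0,0,-40]},
  ],
)

```text
time: 1.1
position: [0.4447, -0.203, 0.3234]
tool_rot: [-2.03, -2.397, 0.001]
ft_force: [1.5, -0.8, 0.1]
grip_width: 0.999
grip_force: 0.0
```

```bash
python3 -c "
from h import *
to([.559,.004,.36],50)"
```

```text
{'time': 1.1, 'joint_positions': [0.8876, -0.0375, -0.4949, 1.6801, -0.0173, 1.4952, 0.5599], 'position': [0.4447, -0.203, 0.3234], 'tool_rot': [-2.0299, -2.3972, 0.0011], 'ft_force': [1.5232, -0.8174, 0.077], 'grip_width': 0.9989, 'grip_force': 0.0}
travel [ 0.1854  0.1468 -0.0367] turn [-5.000e-02 -1.000e-02 -4.051e+01]
```

step_arm(
  commands=[
    {"travel":[0.037,0.029,-0.007],"turn":[0,0,-8.1]},
    {"travel":[0.074,0.058,-0.014],"turn":[0,0,-16.2]},
    {"travel":[0.111,0.088,-0.022],"turn":[0,0,-24.3]},
    {"travel":[0.148,0.117,-0.029],"turn":[0,0,-32.4]},
    {"travel":[0.1854,0.1468,-0.0367],"turn":[0,0,-40.5]},
  ],
)

```text
time: 1.6
position: [0.5602, 0.0032, 0.3604]
tool_rot: [1.075, 2.952, -0.001]
ft_force: [0.6, -0.2, -0.1]
grip_width: 1.002
grip_force: 0.0
```

step_arm(
  commands=[
    {"travel":[0,0,0],"turn":[0,0,0]},
  ],
)

```text
time: 1.7
position: [0.5612, 0.01, 0.3606]
tool_rot: [-1.061, -2.956, -0.009]
ft_force: [0.2, -0.6, 0.9]
grip_width: 1.001
grip_force: 0.0
```

```bash
python3 -c "
from h import *
to([.559,.004,.36],50); snap('wrist','w1.png')"
```

```text
{'time': 1.7, 'joint_positions': [0.6009, 0.1564, -0.7506, 1.4465, 0.1014, 1.578, 0.7387], 'position': [0.5612, 0.01, 0.3606], 'tool_rot': [-1.0615, -2.9563, -0.0087], 'ft_force': [0.2299, -0.5525, 0.8553], 'grip_width': 1.0011, 'grip_force': 0.0}
travel [-0.0021 -0.006   0.0006] turn [ 0.29 -0.13  0.5 ]
```

View pics/w1.png

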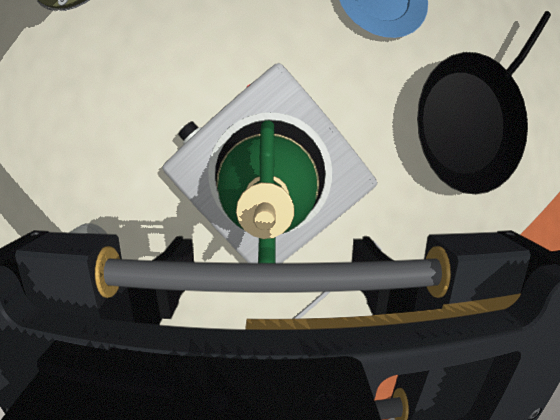

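The wrist view shows the lid disc at about (265,209) and the knob top at about (264,215). The handle, at (266,140), runs vertically in line with them, so the yaw is right.

```bash
cat >> h.py <<'E'
def wray(u,v,s):
    m=ctrl.camera_model('wrist'); a=np.array([u-m['cx'],v-m['cy']]);r=np.hypot(*a);th=r/m['fx']
    d=np.r_[a/r*np.sin(th),np.cos(th)]; T=m['T_tool_cam']; R=Ro.from_rotvec(s['tool_rot']).as_matrix()
    return R@T[:3,3]+s['position'], R@T[:3,:3]@d
def wz(u,v,z,s):
    c,d=wray(u,v,s); return c+d*(z-c[2])/d[2]
E
python3 - <<'E'
from h import *
s=st(); im=snap('wrist','w2.png'); st()
h=cv2.cvtColor(im,cv2.COLOR_RGB2HSV); m=cv2.inRange(h,(10,30,120),(35,200,255)); M=np.zeros_like(m); M[180:245,230:300]=m[180:245,230:300]
c=cv2.convexHull(max(cv2.findContours(M,0,1)[0],key=cv2.contourArea))
P=np.array([wz(u,v,.246,s) for u,v in c[:,0]])[:,:2]; print(cv2.boundingRect(c))
(x,y),r=cv2.minEnclosingCircle(P.astype(np.float32)); print('lid axis',x,y,r)
def yaw(a,b): return np.degrees(np.arctan2(*(b-a)[1::-1]))
print('knob top',wz(264,214,.272,s))
A=np.array([x,y]);B=wz(266,128,.066+.14,s)[:2];print('handle',B,yaw(B,A))
E
```

```text
{'time': 1.75, 'joint_positions': [0.6034, 0.155, -0.7467, 1.4484, 0.1027, 1.5788, 0.7382], 'position': [0.5603, 0.006, 0.36], 'tool_rot': [-1.0713, -2.9522, -0.0033], 'ft_force': [0.3666, -0.9302, -0.6344], 'grip_width': 1.0064, 'grip_force': 0.0}
{'time': 1.8, 'joint_positions': [0.6054, 0.1541, -0.7437, 1.4497, 0.1035, 1.5791, 0.7381], 'position': [0.5599, 0.003, 0.3597], 'tool_rot': [-1.0785, -2.9494, -0.0002], 'ft_force': [0.5903, -0.8544, 1.0116], 'grip_width': 1.0001, 'grip_force': 0.0}
(241, 180, 58, 57)
lid axis 0.558810830116272 0.00625064130872488 0.02637941762804985
knob top [0.5545723  0.00291434 0.272     ]
handle [0.50591674 0.04437843] -35.78529297903457
```

Run:
```python
from h import *
ctrl.get_image('wrist')
s=st(); im=snap('wrist','w3.png')
h=cv2.cvtColor(im,cv2.COLOR_RGB2HSV); m=cv2.inRange(h,(10,30,120),(35,200,255)); m=cv2.morphologyEx(m,cv2.MORPH_OPEN,np.ones((9,9)))
M=np.zeros_like(m); M[170:245,230:300]=m[170:245,230:300]
c=max(cv2.findContours(M,0,1)[0],key=cv2.contourArea);print(cv2.boundingRect(c))
P=np.array([wz(u,v,.246,s) for u,v in c[:,0]])[:,:2].astype(np.float32)
print('lid',cv2.minEnclosingCircle(P),cv2.fitEllipse(P))
o=im[150:270,210:330].copy();o[:,:,0][M[150:270,210:330]>0]=255
cv2.imwrite('pics/c2.png',cv2.resize(o,(480,480),interpolation=0)[:,:,::-1])
```

```text
{'time': 1.85, 'joint_positions': [0.6069, 0.1534, -0.7419, 1.4504, 0.1037, 1.5791, 0.7381], 'position': [0.5596, 0.0012, 0.3595], 'tool_rot': [-1.0832, -2.9477, 0.0014], 'ft_force': [0.567, -0.6255, -0.2678], 'grip_width': 0.9994, 'grip_force': 0.0}
(247, 178, 53, 55)
lid ((0.5588337779045105, 0.005185041576623917), 0.0252652857452631) ((0.5585693120956421, 0.003964065108448267), (0.04557248204946518, 0.04833986237645149), 49.11570739746094)
```

View pics/c2.png

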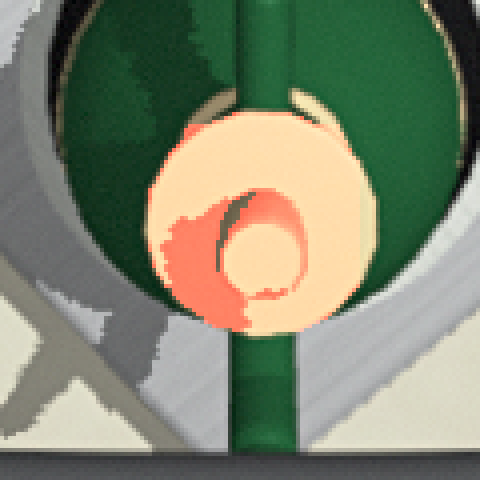

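The crop shows the mask matching the disc, with the handle and spout in one vertical line. The lid axis is at about (0.558, 0.0045), so I'll descend there.

```bash
python3 -c "
from h import *
ctrl.get_image('wrist')
to([.5585,.0045,.264],50)"
```

```text
{'time': 1.95, 'joint_positions': [0.6085, 0.1525, -0.7407, 1.4508, 0.1036, 1.5791, 0.7381], 'position': [0.5594, -0.0002, 0.3597], 'tool_rot': [-1.0873, -2.9467, 0.0021], 'ft_force': [0.177, -0.5074, 0.267], 'grip_width': 0.9979, 'grip_force': 0.0}
travel [0.0037 0.0032 0.0957] turn [-0.09 -0.01 -0.51]
```

step_arm(
  commands=[
    {"travel":[0,0,0.015],"turn":[0,0,0]},
    {"travel":[0,0,0.03],"turn":[0,0,0]},
    {"travel":[0,0,0.045],"turn":[0,0,0]},
    {"travel":[0,0,0.055],"turn":[0,0,0]},
    {"travel":[0,0,0.06],"turn":[0,0,0]},
  ],
)

```text
time: 2.45
position: [0.5591, 0.0014, 0.2984]
tool_rot: [-1.082, -2.947, 0.001]
ft_force: [0.0, 0.7, -0.3]
grip_width: 0.997
grip_force: 0.0
```

step_arm(
  commands=[
    {"travel":[0,0,0],"turn":[0,0,0]},
    {"travel":[0,0,0],"turn":[0,0,0]},
    {"travel":[0,0,0],"turn":[0,0,0]},
    {"travel":[0,0,0],"turn":[0,0,0]},
    {"travel":[0,0,0],"turn":[0,0,0]},
  ],
)

```text
time: 2.95
position: [0.56, 0.0017, 0.3006]
tool_rot: [1.082, 2.949, 0.0]
ft_force: [0.1, -0.2, 0.9]
grip_width: 1.001
grip_force: 0.0
```

```bash
python3 -c "
from h import *
to([.5585,.0045,.264],50)"
```

```text
{'time': 2.95, 'joint_positions': [0.6112, 0.1623, -0.7411, 1.5581, 0.1101, 1.4633, 0.7321], 'position': [0.56, 0.0017, 0.3006], 'tool_rot': [1.0823, 2.9486, 0.0002], 'ft_force': [0.0674, -0.2105, 0.8752], 'grip_width': 1.001, 'grip_force': 0.0}
travel [0.003  0.0011 0.0366] turn [ 0.02  0.03 -0.31]
```

step_arm(
  commands=[
    {"travel":[0.003,0.001,0.01],"turn":[0,0,0]},
    {"travel":[0.003,0.001,0.02],"turn":[0,0,0]},
    {"travel":[0.003,0.001,0.028],"turn":[0,0,0]},
    {"travel":[0.003,0.001,0.034],"turn":[0,0,0]},
    {"travel":[0.003,0.001,0.0365],"turn":[0,0,0]},
  ],
  gripper=0.5,
)

```text
time: 3.45
position: [0.5578, 0.0042, 0.2625]
tool_rot: [-1.082, -2.948, 0.001]
ft_force: [0.2, 0.2, -0.0]
grip_width: 0.626
grip_force: 0.0
```

step_arm(
  commands=[
    {"travel":[0,0,0],"turn":[0,0,0]},
    {"travel":[0,0,0],"turn":[0,0,0]},
    {"travel":[0,0,0],"turn":[0,0,0]},
    {"travel":[0,0,0],"turn":[0,0,0]},
  ],
)

```text
time: 3.85
position: [0.5584, 0.0044, 0.2641]
tool_rot: [1.082, 2.948, 0.0]
ft_force: [0.2, -0.2, -0.4]
grip_width: 0.502
grip_force: 0.0
```

```bash
python3 -c "
from h import *
to([.5585,.0045,.264],50);snap('wrist','w4.png')"
```

```text
{'time': 3.85, 'joint_positions': [0.6081, 0.173, -0.7417, 1.6208, 0.1187, 1.3932, 0.72], 'position': [0.5584, 0.0044, 0.2641], 'tool_rot': [1.0824, 2.9485, 0.0001], 'ft_force': [0.1986, -0.1943, -0.3759], 'grip_width': 0.5022, 'grip_force': 0.0}
travel [0.     0.0001 0.0001] turn [ 0.02  0.04 -0.32]
```

View pics/w4.png

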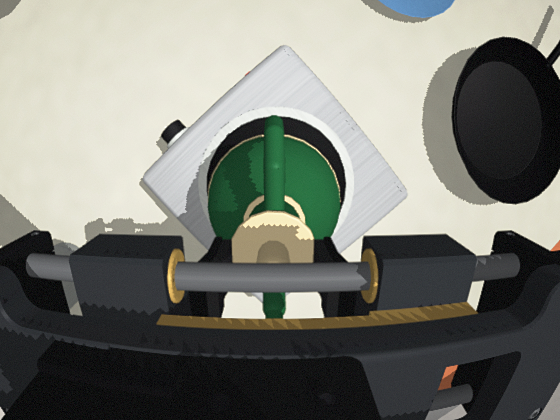

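The knob at (272,250) sits between the fingers, clear of both. I'll close on it.

step_arm(
  commands=[
    {"travel":[0,0,0],"turn":[0,0,0]},
    {"travel":[0,0,0],"turn":[0,0,0]},
    {"travel":[0,0,0],"turn":[0,0,0]},
    {"travel":[0,0,0],"turn":[0,0,0]},
    {"travel":[0,0,0],"turn":[0,0,0]},
  ],
  gripper=0,
  force=15,
)

```text
time: 4.4
position: [0.5582, 0.0044, 0.2637]
tool_rot: [1.083, 2.949, -0.0]
ft_force: [-0.3, 0.2, -0.5]
grip_width: 0.193
grip_force: 15.0
```

step_arm(
  commands=[
    {"travel":[0,0,0],"turn":[0,0,0]},
    {"travel":[0,0,0],"turn":[0,0,0]},
    {"travel":[0,0,0],"turn":[0,0,0]},
  ],
)

```text
time: 4.7
position: [0.5582, 0.0044, 0.2637]
tool_rot: [1.083, 2.949, -0.0]
ft_force: [-0.2, 0.5, -0.8]
grip_width: 0.2
grip_force: 15.0
```

step_arm(
  commands=[
    {"travel":[0,0,-0.006],"turn":[0,0,0]},
    {"travel":[0,0,-0.016],"turn":[0,0,0]},
    {"travel":[0,0,-0.028],"turn":[0,0,0]},
    {"travel":[0,0,-0.042],"turn":[0,0,0]},
    {"travel":[0,0,-0.055],"turn":[0,0,0]},
  ],
)

```text
time: 5.2
position: [0.5585, 0.0044, 0.3206]
tool_rot: [1.082, 2.948, 0.0]
ft_force: [0.4, 0.3, -1.3]
grip_width: 0.193
grip_force: 15.0
```

Run:
```python
from h import *
snap('top','t1.png');snap('scene','s1.png')
a=cv2.imread('pics/s1.png')[90:270,200:440];cv2.imwrite('pics/c3.png',cv2.resize(a,(720,540)))
to([.447,.342,.15],50)
```

```text
{'time': 5.3, 'joint_positions': [0.6098, 0.1522, -0.7437, 1.5262, 0.104, 1.4991, 0.732], 'position': [0.5594, 0.0046, 0.3216], 'tool_rot': [1.0811, 2.9452, 0.0018], 'ft_force': [0.8505, 0.449, 0.3513], 'grip_width': 0.1964, 'grip_force': 15.0}
travel [0.3046 0.1841 0.1709] turn [ 0.15  0.2  -0.31]
```

View pics/c3.png

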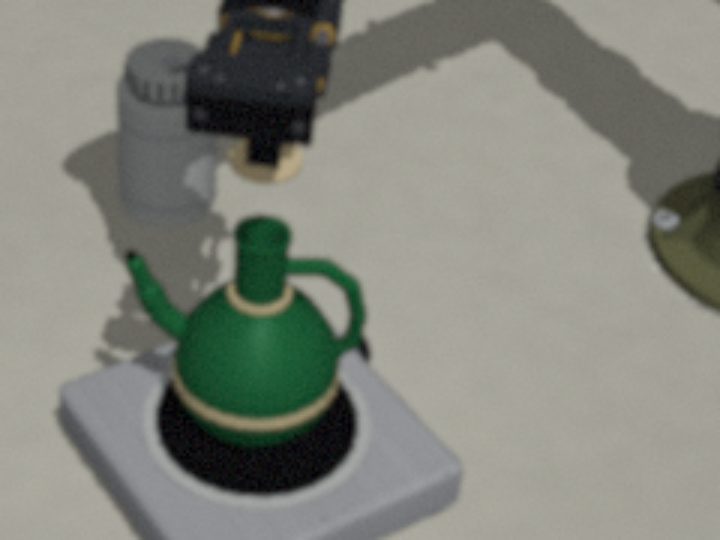

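The scene crop shows the lid level in the gripper and clear of the open mouth. I'll carry it to the saucer.

step_arm(
  commands=[
    {"travel":[0.015,0.009,0],"turn":[0,0,0]},
    {"travel":[0.045,0.027,0],"turn":[0,0,0]},
    {"travel":[0.08,0.048,0],"turn":[0,0,0]},
    {"travel":[0.115,0.07,0],"turn":[0,0,0]},
    {"travel":[0.15,0.091,0],"turn":[0,0,0]},
  ],
)

```text
time: 5.8
position: [0.5007, 0.1735, 0.318]
tool_rot: [-1.081, -2.949, 0.001]
ft_force: [0.5, -0.2, -1.5]
grip_width: 0.196
grip_force: 15.0
```

step_arm(
  commands=[
    {"travel":[0.035,0.021,0.01],"turn":[0,0,0]},
    {"travel":[0.07,0.042,0.03],"turn":[0,0,0]},
    {"travel":[0.105,0.063,0.055],"turn":[0,0,0]},
    {"travel":[0.135,0.081,0.08],"turn":[0,0,0]},
    {"travel":[0.154,0.093,0.105],"turn":[0,0,0]},
  ],
)

```text
time: 6.3
position: [0.4418, 0.3451, 0.2125]
tool_rot: [-1.075, -2.95, -0.001]
ft_force: [-1.1, 0.3, -0.8]
grip_width: 0.192
grip_force: 15.0
```

step_arm(
  commands=[
    {"travel":[0,0,0.025],"turn":[0,0,0]},
    {"travel":[0,0,0.045],"turn":[0,0,0]},
    {"travel":[0,0,0.055],"turn":[0,0,0]},
    {"travel":[0,0,0.055],"turn":[0,0,0]},
    {"travel":[0,0,0.055],"turn":[0,0,0]},
  ],
)

```text
time: 6.8
position: [0.4453, 0.3418, 0.1593]
tool_rot: [1.082, 2.949, 0.001]
ft_force: [0.1, -0.0, 0.1]
grip_width: 0.193
grip_force: 15.0
```

Run:
```python
from h import *
ctrl.get_image('wrist')
s=st(); im=snap('wrist','w5.png')
h=cv2.cvtColor(im,cv2.COLOR_RGB2HSV); m=cv2.inRange(h,(95,80,40),(125,255,255))
c=max(cv2.findContours(m,0,1)[0],key=cv2.contourArea);print(cv2.boundingRect(c))
P=np.array([wz(u,v,.015,s) for u,v in c[:,0]])[:,:2].astype(np.float32)
print('saucer',cv2.minEnclosingCircle(P))
# robust circle fit using known r from outline
from scipy.optimize import least_squares
f=least_squares(lambda q:np.hypot(P[:,0]-q[0],P[:,1]-q[1])-.08,[.447,.342],loss='soft_l1',f_scale=.002);print(f.x,np.median(abs(f.fun)))
```

```text
{'time': 6.85, 'joint_positions': [0.115, 0.3167, -0.9552, 1.7482, 0.2749, 1.2174, -0.0458], 'position': [0.4458, 0.3419, 0.1598], 'tool_rot': [1.0826, 2.9482, 0.0019], 'ft_force': [0.3967, 0.184, 0.6277], 'grip_width': 0.1952, 'grip_force': 15.0}
(187, 116, 168, 138)
saucer ((0.44584739208221436, 0.33968183398246765), 0.07970645278692245)
[0.44248565 0.34239352] 0.005691819264958639
```

View pics/w5.png

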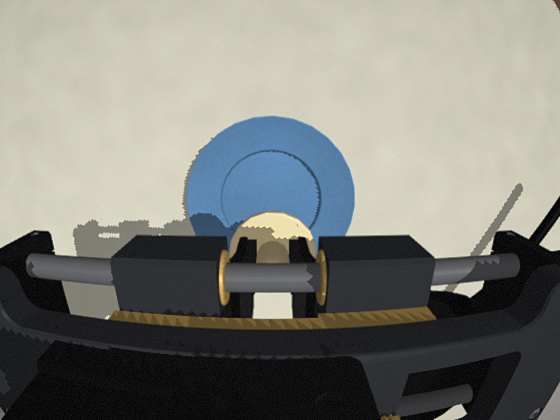

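The saucer spans columns 187 to 354 and rows from 116 down, its edge fits at (0.446, 0.340), and the lid hangs level. I'll lower it.

step_arm(
  commands=[
    {"travel":[0,-0.001,0.025],"turn":[0,0,0]},
    {"travel":[0,-0.001,0.055],"turn":[0,0,0]},
    {"travel":[0,-0.001,0.08],"turn":[0,0,0]},
    {"travel":[0,-0.001,0.098],"turn":[0,0,0]},
    {"travel":[0,-0.001,0.109],"turn":[0,0,0]},
  ],
)

```text
time: 7.4
position: [0.4449, 0.3403, 0.049]
tool_rot: [-1.083, -2.949, 0.001]
ft_force: [0.6, -0.4, -1.4]
grip_width: 0.193
grip_force: 15.0
```

step_arm(
  commands=[
    {"travel":[0,0,0],"turn":[0,0,0]},
    {"travel":[0,0,0],"turn":[0,0,0]},
    {"travel":[0,0,0.002],"turn":[0,0,0]},
    {"travel":[0,0,0.004],"turn":[0,0,0]},
    {"travel":[0,0,0.006],"turn":[0,0,0]},
  ],
)

```text
time: 7.9
position: [0.4452, 0.3408, 0.0441]
tool_rot: [1.083, 2.948, 0.001]
ft_force: [-0.1, -0.6, -1.4]
grip_width: 0.195
grip_force: 15.0
```

step_arm(
  commands=[
    {"travel":[0,0,0],"turn":[0,0,0]},
    {"travel":[0,0,0],"turn":[0,0,0]},
    {"travel":[0,0,0.002],"turn":[0,0,0]},
    {"travel":[0,0,0.003],"turn":[0,0,0]},
    {"travel":[0,0,0.003],"turn":[0,0,0]},
  ],
)

```text
time: 8.4
position: [0.4447, 0.3405, 0.0405]
tool_rot: [-1.083, -2.949, 0.001]
ft_force: [0.6, 0.1, -1.0]
grip_width: 0.195
grip_force: 15.0
```

Next I'll feel for contact in 1 mm steps.

step_arm(
  commands=[
    {"travel":[0,0,0],"turn":[0,0,0]},
    {"travel":[0,0,0.001],"turn":[0,0,0]},
    {"travel":[0,0,0.0015],"turn":[0,0,0]},
    {"travel":[0,0,0.002],"turn":[0,0,0]},
    {"travel":[0,0,0.002],"turn":[0,0,0]},
  ],
)

```text
time: 8.9
position: [0.4448, 0.3405, 0.0386]
tool_rot: [-1.083, -2.949, 0.0]
ft_force: [-0.4, -0.3, -0.2]
grip_width: 0.196
grip_force: 15.0
```

step_arm(
  commands=[
    {"travel":[0,0,0],"turn":[0,0,0]},
    {"travel":[0,0,0],"turn":[0,0,0]},
    {"travel":[0,0,0.001],"turn":[0,0,0]},
    {"travel":[0,0,0.001],"turn":[0,0,0]},
  ],
)

```text
time: 9.3
position: [0.4449, 0.3406, 0.0377]
tool_rot: [1.083, 2.949, 0.0]
ft_force: [1.0, -0.3, -0.4]
grip_width: 0.193
grip_force: 15.0
```

step_arm(
  commands=[
    {"travel":[0,0,0.001],"turn":[0,0,0]},
    {"travel":[0,0,0.001],"turn":[0,0,0]},
    {"travel":[0,0,0.001],"turn":[0,0,0]},
  ],
)

```text
time: 9.6
position: [0.445, 0.3407, 0.0376]
tool_rot: [1.083, 2.949, -0.001]
ft_force: [-1.9, -1.7, 6.6]
grip_width: 0.193
grip_force: 15.0
```

step_arm(
  commands=[
    {"travel":[0,0,0.001],"turn":[0,0,0]},
    {"travel":[0,0,0.001],"turn":[0,0,0]},
    {"travel":[0,0,0.001],"turn":[0,0,0]},
  ],
)

```text
time: 9.9
position: [0.4451, 0.3408, 0.0376]
tool_rot: [1.082, 2.948, -0.001]
ft_force: [-3.2, -4.0, 13.0]
grip_width: 0.195
grip_force: 15.0
```

The lid touched at 0.0376. I'll back off the push, then release gently.

step_arm(
  commands=[
    {"travel":[0,0,-0.0018],"turn":[0,0,0]},
    {"travel":[0,0,-0.0018],"turn":[0,0,0]},
    {"travel":[0,0,-0.0018],"turn":[0,0,0]},
  ],
)

```text
time: 10.2
position: [0.445, 0.3407, 0.0377]
tool_rot: [1.083, 2.949, 0.0]
ft_force: [-0.2, -0.5, 3.2]
grip_width: 0.194
grip_force: 15.0
```

step_arm(
  commands=[
    {"travel":[0,0,0],"turn":[0,0,0]},
    {"travel":[0,0,0],"turn":[0,0,0]},
    {"travel":[0,0,0],"turn":[0,0,0]},
    {"travel":[0,0,0],"turn":[0,0,0]},
    {"travel":[0,0,0],"turn":[0,0,0]},
  ],
  gripper=0.5,
)

```text
time: 10.7
position: [0.4447, 0.3405, 0.0374]
tool_rot: [-1.082, -2.949, 0.0]
ft_force: [0.3, 0.4, 0.5]
grip_width: 0.484
grip_force: 0.0
```

step_arm(
  commands=[
    {"travel":[0,0,-0.01],"turn":[0,0,0]},
    {"travel":[0,0,-0.03],"turn":[0,0,0]},
    {"travel":[0,0,-0.06],"turn":[0,0,0]},
    {"travel":[0,0,-0.1],"turn":[0,0,0]},
    {"travel":[0,0,-0.14],"turn":[0,0,0]},
  ],
)

```text
time: 11.2
position: [0.4444, 0.3406, 0.1794]
tool_rot: [-1.082, -2.949, 0.0]
ft_force: [0.6, 0.6, -0.3]
grip_width: 0.5
grip_force: 0.0
```

step_arm(
  commands=[
    {"travel":[0,0,-0.04],"turn":[0,0,0]},
    {"travel":[0,0,-0.08],"turn":[0,0,0]},
    {"travel":[0,0,-0.11],"turn":[0,0,0]},
    {"travel":[0,0,-0.12],"turn":[0,0,0]},
    {"travel":[0,0,-0.12],"turn":[0,0,0]},
  ],
)

```text
time: 11.7
position: [0.4451, 0.3413, 0.2991]
tool_rot: [1.082, 2.947, 0.003]
ft_force: [-0.5, 0.3, 0.3]
grip_width: 0.502
grip_force: 0.0
```

Run:
```python
from h import *
snap('scene','s2.png'); im=snap('wrist','w6.png')
a=cv2.imread('pics/s2.png')[130:390,200:480];cv2.imwrite('pics/c4.png',np.hstack([cv2.resize(a,(400,371)),cv2.resize(cv2.imread('pics/w6.png')[:,100:450],(400,371))]))
t=cv2.imread('pics/t1.png')
# jebena mouth from top t1 and scene
to([.5585,.0045,.30],50)
```

```text
{'time': 11.8, 'joint_positions': [0.165, 0.2154, -0.9957, 1.5588, 0.1812, 1.4679, 0.0281], 'position': [0.4444, 0.3401, 0.2963], 'tool_rot': [-1.0823, -2.9484, 0.0026], 'ft_force': [-0.087, -0.6565, -0.4065], 'grip_width': 0.4995, 'grip_force': 0.0}
travel [-0.3041 -0.1821 -0.0035] turn [-0.1  -0.01 -0.31]
```

View pics/c4.png

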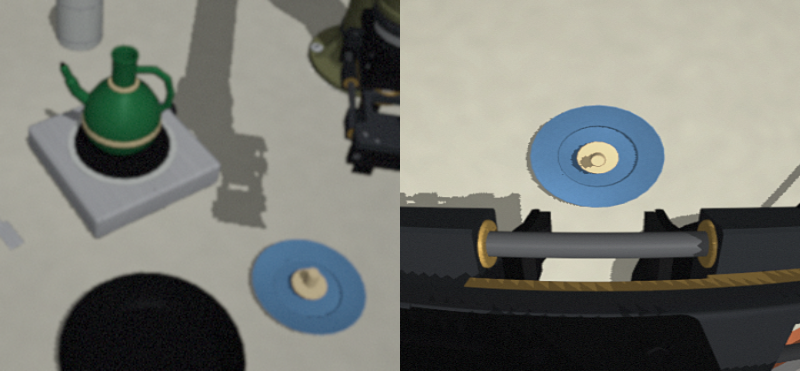

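The lid stands knob up, centred on the saucer floor (lid at (598,157), floor ellipse centred at (597,156)). I'll go back to the jebena with the gripper open.

step_arm(
  commands=[
    {"travel":[-0.02,-0.012,0],"turn":[0,0,0]},
    {"travel":[-0.055,-0.033,0],"turn":[0,0,0]},
    {"travel":[-0.09,-0.054,0],"turn":[0,0,0]},
    {"travel":[-0.125,-0.075,0],"turn":[0,0,0]},
    {"travel":[-0.16,-0.096,0],"turn":[0,0,0]},
  ],
  gripper=1,
)

```text
time: 12.3
position: [0.5041, 0.1617, 0.2954]
tool_rot: [-1.082, -2.947, 0.003]
ft_force: [0.6, 0.7, -0.2]
grip_width: 0.872
grip_force: 0.0
```

step_arm(
  commands=[
    {"travel":[-0.035,-0.021,0],"turn":[0,0,0]},
    {"travel":[-0.07,-0.042,0],"turn":[0,0,0]},
    {"travel":[-0.105,-0.063,0],"turn":[0,0,0]},
    {"travel":[-0.13,-0.077,0],"turn":[0,0,0]},
    {"travel":[-0.145,-0.0865,0],"turn":[0,0,0]},
  ],
)

```text
time: 12.8
position: [0.5589, 0.0007, 0.2951]
tool_rot: [-1.087, -2.944, 0.002]
ft_force: [0.4, 0.1, -0.3]
grip_width: 0.997
grip_force: 0.0
```

step_arm(
  commands=[
    {"travel":[0,0,0],"turn":[0,0,0]},
    {"travel":[0,0,0],"turn":[0,0,0]},
    {"travel":[0,0,0],"turn":[0,0,0]},
    {"travel":[0,0,0],"turn":[0,0,0]},
    {"travel":[0,0,0],"turn":[0,0,0]},
  ],
)

```text
time: 13.3
position: [0.5591, 0.0055, 0.2978]
tool_rot: [1.079, 2.95, -0.0]
ft_force: [-0.1, 0.8, 0.7]
grip_width: 1.005
grip_force: 0.0
```

Run:
```python
from h import *
s=st(); snap('wrist','w7.png')
im=cv2.imread('pics/w7.png')
cv2.imwrite('pics/c5.png',cv2.resize(im[100:280,160:400],(720,540)))
to([.5585,.0045,.207],50)
```

```text
{'time': 13.3, 'joint_positions': [0.6276, 0.165, -0.7674, 1.5641, 0.1153, 1.4586, 0.7234], 'position': [0.5591, 0.0055, 0.2978], 'tool_rot': [1.0794, 2.9499, -0.0002], 'ft_force': [-0.1187, 0.7859, 0.6573], 'grip_width': 1.0054, 'grip_force': 0.0}
{'time': 13.35, 'joint_positions': [0.6279, 0.1651, -0.767, 1.564, 0.1154, 1.4586, 0.7235], 'position': [0.5591, 0.0051, 0.2977], 'tool_rot': [1.0802, 2.9496, -0.0003], 'ft_force': [0.4139, -0.3046, -1.0557], 'grip_width': 0.9986, 'grip_force': 0.0}
travel [ 0.0001 -0.0009  0.0907] turn [-0.    0.03 -0.23]
```

View pics/c5.png

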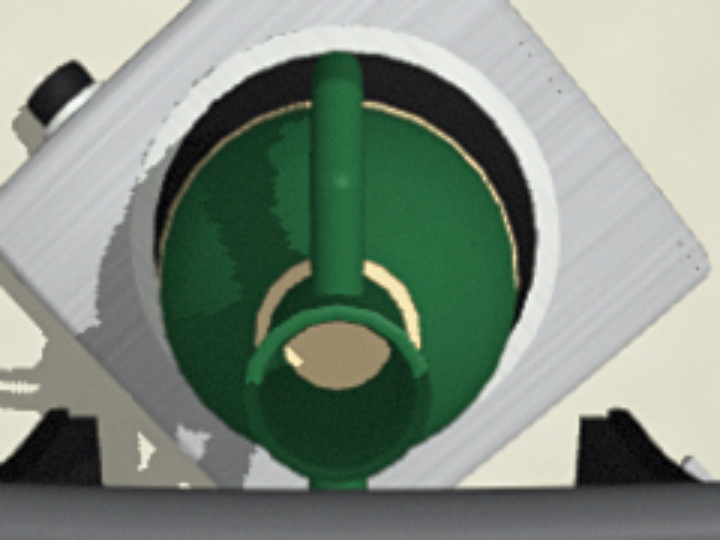

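The open mouth is centred at crop (339,395), midway between the fingers (100 and 578), and the handle is vertical, so yaw is right. I'll check x on the mouth rim.

Run:
```python
from h import *
s=ctrl.get_state()
for u,v in((339,308),(339,482),(246,390),(431,390)):print(wz(160+u/3,100+v/3,.241,s).round(4))
```

```text
[0.5453 0.0175 0.241 ]
[ 0.5766 -0.0089  0.241 ]
[ 0.5462 -0.0104  0.241 ]
[0.5728 0.021  0.241 ]
```

step_arm(
  commands=[
    {"travel":[0,0,0.02],"turn":[0,0,0]},
    {"travel":[0,0,0.04],"turn":[0,0,0]},
    {"travel":[0,0,0.06],"turn":[0,0,0]},
    {"travel":[0,0,0.075],"turn":[0,0,0]},
    {"travel":[0,0,0.085],"turn":[0,0,0]},
  ],
)

```text
time: 13.85
position: [0.5588, 0.0042, 0.2114]
tool_rot: [-1.082, -2.948, 0.001]
ft_force: [0.5, 0.1, 0.0]
grip_width: 1.0
grip_force: 0.0
```

step_arm(
  commands=[
    {"travel":[0,0,0.003],"turn":[0,0,0]},
    {"travel":[0,0,0.004],"turn":[0,0,0]},
    {"travel":[0,0,0.004],"turn":[0,0,0]},
    {"travel":[0,0,0.004],"turn":[0,0,0]},
  ],
)

```text
time: 14.25
position: [0.5598, 0.0041, 0.2093]
tool_rot: [1.082, 2.948, 0.0]
ft_force: [0.2, 0.7, -0.1]
grip_width: 1.001
grip_force: 0.0
```

step_arm(
  commands=[
    {"travel":[0,0,0.002],"turn":[0,0,0]},
    {"travel":[0,0,0.002],"turn":[0,0,0]},
    {"travel":[0,0,0.002],"turn":[0,0,0]},
    {"travel":[0,0,0.002],"turn":[0,0,0]},
    {"travel":[0,0,0.002],"turn":[0,0,0]},
  ],
  gripper=0,
  force=50,
)

```text
time: 14.75
position: [0.5593, 0.0041, 0.2066]
tool_rot: [1.083, 2.949, -0.0]
ft_force: [0.6, -0.0, -0.9]
grip_width: 0.629
grip_force: 0.0
```

step_arm(
  commands=[
    {"travel":[0,0,0],"turn":[0,0,0]},
    {"travel":[0,0,0],"turn":[0,0,0]},
    {"travel":[0,0,0],"turn":[0,0,0]},
    {"travel":[0,0,0],"turn":[0,0,0]},
    {"travel":[0,0,0],"turn":[0,0,0]},
  ],
)

```text
time: 15.25
position: [0.5595, 0.0043, 0.2066]
tool_rot: [1.082, 2.949, 0.001]
ft_force: [0.3, 1.4, -0.1]
grip_width: 0.451
grip_force: 50.0
```

The neck is gripped (39 mm, 50 N). I'll lift slowly.

step_arm(
  commands=[
    {"travel":[0,0,-0.002],"turn":[0,0,0]},
    {"travel":[0,0,-0.005],"turn":[0,0,0]},
    {"travel":[0,0,-0.01],"turn":[0,0,0]},
    {"travel":[0,0,-0.015],"turn":[0,0,0]},
    {"travel":[0,0,-0.02],"turn":[0,0,0]},
  ],
)

```text
time: 15.75
position: [0.5592, 0.004, 0.2268]
tool_rot: [-1.083, -2.949, 0.0]
ft_force: [-1.0, 0.1, -6.9]
grip_width: 0.452
grip_force: 50.0
```

step_arm(
  commands=[
    {"travel":[0,0,-0.006],"turn":[0,0,0]},
    {"travel":[0,0,-0.013],"turn":[0,0,0]},
    {"travel":[0,0,-0.021],"turn":[0,0,0]},
    {"travel":[0,0,-0.029],"turn":[0,0,0]},
    {"travel":[0,0,-0.037],"turn":[0,0,0]},
  ],
)

```text
time: 16.25
position: [0.5594, 0.0041, 0.2644]
tool_rot: [1.082, 2.949, -0.0]
ft_force: [-0.2, -0.1, -7.0]
grip_width: 0.453
grip_force: 50.0
```

step_arm(
  commands=[
    {"travel":[0,0,-0.008],"turn":[0,0,0]},
    {"travel":[0,0,-0.015],"turn":[0,0,0]},
    {"travel":[0,0,-0.02],"turn":[0,0,0]},
    {"travel":[0,0,-0.023],"turn":[0,0,0]},
    {"travel":[0,0,-0.024],"turn":[0,0,0]},
  ],
)

```text
time: 16.75
position: [0.5594, 0.0041, 0.2878]
tool_rot: [1.083, 2.949, -0.0]
ft_force: [-1.4, -0.1, -6.6]
grip_width: 0.453
grip_force: 50.0
```

step_arm(
  commands=[
    {"travel":[0,0,0],"turn":[0,0,0]},
    {"travel":[0,0,0],"turn":[0,0,0]},
    {"travel":[0,0,0],"turn":[0,0,0]},
    {"travel":[0,0,0],"turn":[0,0,0]},
    {"travel":[0,0,0],"turn":[0,0,0]},
  ],
)

```text
time: 17.25
position: [0.5592, 0.0041, 0.2874]
tool_rot: [-1.083, -2.949, 0.0]
ft_force: [0.1, -0.4, -7.0]
grip_width: 0.452
grip_force: 50.0
```

Run:
```python
from h import *
st();snap('scene','s3.png');st()
cv2.imwrite('pics/c6.png',cv2.resize(cv2.imread('pics/s3.png')[60:285,180:480],(800,600)))
```

```text
{'time': 17.25, 'joint_positions': [0.6286, 0.1695, -0.766, 1.5805, 0.1182, 1.4395, 0.7214], 'position': [0.5592, 0.0041, 0.2874], 'tool_rot': [-1.0825, -2.949, 0.0002], 'ft_force': [0.1497, -0.4162, -7.03], 'grip_width': 0.4521, 'grip_force': 49.9991}
{'time': 17.3, 'joint_positions': [0.6286, 0.1694, -0.766, 1.5804, 0.1182, 1.4396, 0.7213], 'position': [0.5593, 0.0041, 0.2875], 'tool_rot': [-1.0827, -2.949, 0.0002], 'ft_force': [-0.1446, 0.0252, -7.2905], 'grip_width': 0.4517, 'grip_force': 49.999}
```

View pics/c6.png

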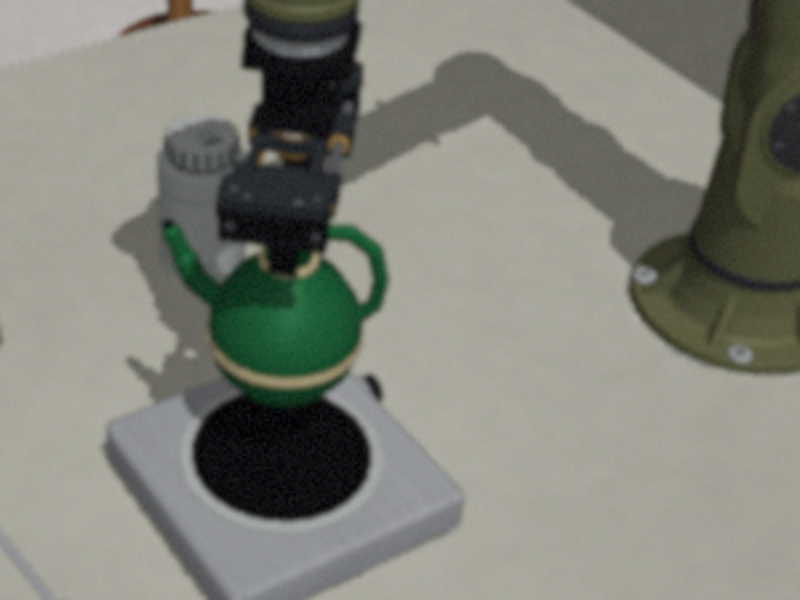

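The jebena hangs level and still, 81 mm above the disc, and the 7 N load is steady. I'll hand the job in.

```bash
python3 -c "
from bench import ctrl
print(ctrl.close_job())"
```

```text
the job is handed in; nothing more can be done
None
```

The job is handed in: the lid stands knob up in the middle of the blue saucer, and the open jebena is held level and still about 8 cm above the hotplate; the pan, canister, pestle and rod were not touched.

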